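# Load and start the bench blast cabinet

## Task

The blast cabinet has just been topped up with grit: shut its hatch and lock it with the wing stud (line the wing up with the green marks, push it in, then turn it a quarter turn clockwise to its stop), and push all of the bronze bars lying on the bench through the orange dust flap into the cabinet, so that the flap has closed again behind the last one. Hatch and bars may be done in either order, but throw the red-balled air lever fully over only when the hatch is locked, every bronze bar is inside and the flap is shut. Leave everything else on the bench where it is.

Things in the scene. Friction and masses are not known exactly. Their poses are not given: they have to be found in the camera images.
- cabinet: blue sheet-metal blast cabinet, fixed; place and yaw vary. Origin: centre of its underside, on the bench; its axes ('local') are used below, in mm. Body x -170..170, y -150..150; flat deck 220 high over x -170..-20, from there a closed clear window slopes down to 140 high at x 170. Deck carries the hatch (y -120..0) and air lever. The feed snout sticks out of its -y side
- snout (a point): middle of the front edge of the snout's roof, local (20, -208, 178), on its top; roof 4 mm thick. Nothing lies above the roof up to the body's wall at y -150. The snout's two cheek plates have inner faces at x -30 and 70 (100 mm apart); they begin at y -235, 150 high, and from y -208 on are 178 high
- sill (a point): middle of the inner edge of the flat open steel feed shelf in front of the snout, on its top, local (20, -230, 130), right under the closed flap's lower edge. The shelf spans x -34..74, y -315..-230. A bar is pushed along local +y over this point, lying flat and pointing along local y
- chute_foot (a point): middle of the lower edge of the slippery chute inside, local (20, -128, 43). The chute begins behind the sill, 12 mm below it, and falls at 37 deg towards +y onto a slippery floor that slopes down at 13 deg towards +x (9 high there), where bars may lie anyhow. A bar let go with its middle well past the sill tips in, or it slides in once its rear end is pushed past the sill
- flap (a joint): slick orange nylon dust flap, 94 mm wide, 3 thick, 47 from hinge to lower edge; hinge along local x at (20, -205, 172), under the roof's front edge. 0 = closed: slanting, its lower edge over the sill, 1 mm above the shelf. Opens inwards (towards +y) to 1.75 rad; a weak spring always shuts it (0.4 N at its edge when closed, 0.9 N wide open)
- hatch (a joint): grey hatch lid on the deck, 130 x 120 x 6 mm; 0 = shut flat on the deck (local x -161..-31, y -120..0, top face 226 high); opens upward about a hinge along local y on its +x side, towards the window; 1.57 = upright. Starts open at 1.25-1.65. A stiff friction hinge: it stays where it is left; 2-5 N at its free edge moves it
- hatch_hinge (a point): middle of the hatch's hinge line, local (-30, -60, 220)
- hatch_edge (a point): middle of the hatch's free edge on its outer (top) face, 131 mm from the hinge line
- stud_top (a point): centre of the top of the wing stud's head, on its axis; the stud sits captive in the hatch on its middle line, 100 mm from the hinge. Head: black wing 50 mm long, 10 wide, 24 tall with a yellow line along it, on a collar of 13 mm radius, 8 tall. With the hatch shut the wing's top is 44 mm above the hatch's top face when out, 32 when locked; collar underside 14 and 2
- stud_turn (a joint): turn of the wing stud, rad, growing clockwise seen from above the shut hatch. 0 = wing along local y, in line with the green marks: only there (within about 0.15) does its cross pin enter the slot so that it pushes in. 1.57 = locked, at its stop, wing along local x, at the red mark. Starts at -1.1 to -0.5; other stop -1.2. Light friction (0.03 N m), stays where it is left
- stud_push (a joint): how far the wing stud is pushed in, m: 0 = sprung out, 0.014 = fully in (8 N). Hold it at 0.0125 or more as the turn begins; once turned more than about 0.4 rad it is caught and stays in at about 0.012 by itself
- air_lever (a joint): toggle lever with a red ball on the deck; pivot at local (-115, 85, 242), 60 mm to the ball's centre (ball 26 across). 0 = off, leaning to local -x by 0.5 rad; 1.0 = on, leaning to local +x; stays where it is left; 1-3 N at the ball moves it
- air_lever_tip (a point): centre of the lever's red ball
- bar1: cast bronze bar (brassy brown), 110 mm long (its x) x 28 mm (its y) x 20 mm (its z), rounded edges, 0.3-0.55 kg; origin at its centre, so 10 mm above the bench when it lies flat as at the start; None if it is not in this run
- bar2: cast bronze bar (brassy brown), 110 mm long (its x) x 28 mm (its y) x 20 mm (its z), rounded edges, 0.3-0.55 kg; origin at its centre, so 10 mm above the bench when it lies flat as at the start; None if it is not in this run
- bar3: cast bronze bar (brassy brown), 110 mm long (its x) x 28 mm (its y) x 20 mm (its z), rounded edges, 0.3-0.55 kg; origin at its centre, so 10 mm above the bench when it lies flat as at the start; None if it is not in this run
- bar4: cast bronze bar (brassy brown), 110 mm long (its x) x 28 mm (its y) x 20 mm (its z), rounded edges, 0.3-0.55 kg; origin at its centre, so 10 mm above the bench when it lies flat as at the start; None if it is not in this run
- steel_bar: bystander: dark steel bar of the same size as the bronze ones, origin at its centre; not to be loaded
- flap_disc: bystander: red flap disc, 114 mm across, 14 mm tall, origin under its centre
- wire_wheel: bystander: dark wire wheel, 100 mm across, 16 mm tall, origin under its centre
- file: bystander: file with a wooden handle, 270 mm long along its x, 26 mm tall, origin under it near the middle
- varnish_pot: bystander: paper pot, 72 mm across, 85 mm tall, origin under its centre
- spanner: bystander: steel spanner, 180 mm long along its x, flat
There are look-alikes about, which are no part of the job. Leave any turquoise or yellow look-alike of the bar4 alone.

How it is judged:
By the outcome, as a careful person would: the job done as asked, in the order asked, and still so for the second after the job is handed in, with the robot touching nothing.
Of bar1, bar2, bar3, bar4 only 2 to 4 are there at a start; the rules pass over those that are not, and their reading is None.
At some moment in a run one of bar1, bar2, bar3, bar4 may be knocked a few centimetres aside while the robot is not near it.
Once in a run the grip may slacken for a moment while it holds something.
It also fails if it takes over 210 s, if anything falls off the work surface, if the arm or the gripper's body presses on something with over 40 N, if the wrist force passes 120 N, or if a joint passes its speed limit or range.

## Robot

A 7-joint arm with a two-finger parallel gripper is mounted at the origin on the work surface. World frame = base frame: x ahead of the robot, y to its left, z up, the work surface at z = 0. Lengths are in m, angles in rad, forces in N, time in s.
With the tool pointing down it reaches from about 0.425 to 0.925 m from the base axis. Payload 6.8 kg.
Tool frame: the origin (TCP) lies between the finger pads; the fingertips stand 14 mm ahead of it and the grasp point (between the pads) lies 5 mm behind it; z points along the fingers, y is the line along which they close (so a half turn about z gives the same grasp; the last joint's range is limited). The gripper opens to 85 mm and grips with 20 to 120 N. Pads are 22 mm wide; open, the fingers measure 114 mm over their backs; the gripper's body (76 mm by 85 mm) begins 54 mm behind the grasp point. The pads swing forward as they close: fully open they stand 13 mm farther back than shut.
Start: joints at [1.109, 0.477, 0.022, 1.555, -0.011, 1.109, -0.083], TCP at [0.234, -0.633, 0.245] pointing down, gripper open.
Joint ranges: [-2.96, 2.96], [-0.34, 2.1], [-1.41, 1.46], [0.24, 2.44], [-1.37, 4.51], [0.17, 1.92], [-2.96, 2.96]. Speed limits (rad/s): [2.39, 2.39, 3.14, 3.14, 3.14, 3.14, 3.14].

## Interface

Orientations are given as a rotation vector (axis times angle).
In Python, from bench import r, imaging gives the robot as it stands.
- The arm moves only by the tool apply_moves, never from a script. Its argument "moves" is a list of rows, each a list of 2 entries, a list of its own where there are three numbers: the shift along the tool's x, y, z in cm, then the turn about the tool's z in rad. In form: [[[tx, ty, tz], roll], ...]. A call has 1 to 10 rows; each row is the pose to reach, as a shift and turn from the pose commanded when the call began, along the tool's axes at that moment; what a row does not reach only later rows make up. A row lasts 1/12 s, in which the tool goes at most 41.7 mm and 7.16 degrees, less where a joint would pass 70% of its speed; a pose out of reach is approached as far as the arm can. A call with a gripper value outside its range is refused whole. "claw" is the opening, from 0 (shut) to 1 (fully open), set as the call begins (left out, the last holds). The fingers move at their own pace and stop on an object; "grip_force" is the grip in N (left out, the last holds). Time passes only in rows, so rows that repeat a pose let the fingers close. It gives the time, the measured TCP pose, the force and the opening at its end, in the units of the state.
- r.get_obs(): the state, without advancing time (a new reading comes with each control period).
- imaging.grab_frame(name): name is "scene" or "top"; returns a dict with "frame" (420x560x3 uint8, blue, green, red), "intrinsics" (3x3 intrinsics, pixels), "T" (4x4, takes a point from camera to world coordinates). Camera axes: x right, y up, looking along -z (the intrinsics and any distortion apply to the point x, -y, -z); pixel columns grow to the right and rows downward; lengths in m; the calibration is good to about 2 mm. A picture is of the moment at which its call begins. There is no depth.
- r.hand_in(): hands the job in, once; it reports no verdict.
The state is a dict: "clock": time; "joints": joint angles; "qvel": joint speeds; "tau": joint torques, N m; "tcp_pos": TCP position; "orientation": TCP orientation; "contact_force": force on the tool from outside, world axes, zero at the start; "moment": the same for the moment, N m; "grip_width": finger opening in m.
Only numpy, scipy, OpenCV 4.12 (cv2) and the standard library are available. Lean on these libraries where they do the work, as an engineer would, in place of code of your own. Each camera call takes 0.05 s, during which the arm holds its last target. There are 200 camera calls.

## Working session

There is one attempt and no reset: what is moved stays moved. The work goes in short steps, Python scripts to look and compute and a tool call to move; the robot and the scene stay as the last step left them, time stands still between calls to the robot, and variables do not carry over. Pictures are saved under pics/ and viewed, on a budget of 14 in all, crops included, one or two more only if the job needs it, and the job is handed in when it is done.

Besides the shell and the picture viewer there is one more tool, called after "Request:" by a JSON object that holds its "method" and its "body". apply_moves: Moves the arm, as the interface text tells. Its arguments: {"type":"object","properties":{"moves":{"type":"array","items":{"type":"array"}},"claw":{"type":"number"},"grip_force":{"type":"number"}},"required":["moves"]}

```bash
mkdir -p pics; ls; cat > h.py <<'E'
import numpy as np,cv2
from scipy.spatial.transform import Rotation as R
from bench import r,imaging
def grab(n,save=None):
    d=imaging.grab_frame(n)
    np.savez('%s.npz'%n,**{k:d[k] for k in('frame','intrinsics','T')})
    if save: cv2.imwrite('pics/'+save+'.png',d['frame'])
    return d
def load(n): return dict(np.load('%s.npz'%n))
def ray(d,u,v):
    K,T=d['intrinsics'],np.array(d['T'])
    p=np.linalg.solve(K,[u,v,1.]); c=np.array([p[0],-p[1],-p[2]])
    return T[:3,3],T[:3,:3]@c
def onz(d,u,v,z):
    o,w=ray(d,u,v); return o+w*(z-o[2])/w[2]
def proj(d,P):
    T=np.array(d['T']); c=T[:3,:3].T@(np.array(P)-T[:3,3]); q=d['intrinsics']@np.array([c[0],-c[1],-c[2]]); return q[:2]/q[2]
def tri(d1,p1,d2,p2):
    o1,w1=ray(d1,*p1);o2,w2=ray(d2,*p2)
    s=np.linalg.lstsq(np.c_[w1,-w2],o2-o1,rcond=None)[0]
    a=o1+s[0]*w1;b=o2+s[1]*w2
    return (a+b)/2,np.linalg.norm(a-b)
E
python3 - <<'E'
from h import *
for n in('scene','top'):
    d=grab(n,n+'0'); print(n,d['intrinsics'],np.round(d['T'],3),[k for k in d])
print(r.get_obs())
E
```

```text
pics
scene [[387.78143368   0.         281.4858124 ]
 [  0.         387.78143368 211.84197627]
 [  0.           0.           1.        ]] [[-0.565 -0.547  0.618  1.283]
 [ 0.825 -0.37   0.426  0.353]
 [-0.004  0.751  0.66   1.008]
 [ 0.     0.     0.     1.   ]] ['frame', 'intrinsics', 'T']
top [[445.65494168   0.         273.79855698]
 [  0.         445.65494168 206.07506298]
 [  0.           0.           1.        ]] [[ 0.026  0.998 -0.062  0.425]
 [-1.     0.025 -0.016 -0.168]
 [-0.015  0.062  0.998  1.436]
 [ 0.     0.     0.     1.   ]] ['frame', 'intrinsics', 'T']
{'clock': 0.1, 'joints': array([ 1.10888548,  0.47771761,  0.02234922,  1.55635367, -0.0114849 ,
        1.10930385, -0.08304641]), 'qvel': array([ 0.00091408, -0.00389079, -0.00146482, -0.00163176, -0.00191402,
        0.00138997, -0.00286144]), 'tau': array([ 6.71112095e-03, -5.97751844e+01,  1.61437400e+00, -2.81950879e+01,
        1.27449693e-02,  5.01647213e-03,  3.43397596e-05]), 'tcp_pos': array([ 0.23367597, -0.63271452,  0.24442248]), 'orientation': array([-3.09096744e+00, -5.52704274e-01,  6.66895622e-04]), 'contact_force': array([ 0.13783204, -0.1704882 , -0.37761666]), 'moment': array([ 0.03704039, -0.02962017,  0.02197517]), 'grip_width': 0.08542261321108303}
```

View pics/scene0.png

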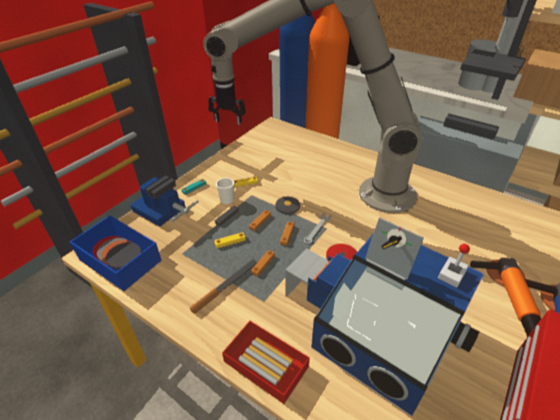

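View pics/top0.png

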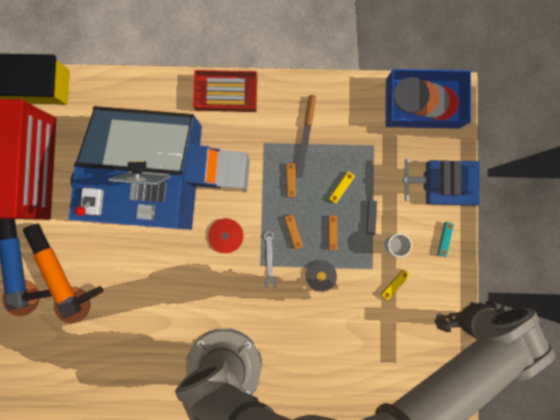

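The scene picture shows three bronze bars on the mat. In the top view they are near (291,180), (293,232) and (333,232). The yellow and turquoise bars are look-alikes. The cabinet's snout points along about world −y, with the shelf near (233,168). The hatch stands upright near (140,180), and the red ball is at (81,211).

```bash
python3 - <<'E'
from h import *
t=load('top');s=load('scene')
a=cv2.resize(t['frame'][95:235,60:260],None,fx=4,fy=4,interpolation=cv2.INTER_CUBIC)
cv2.imwrite('pics/c1.png',a)
b=cv2.resize(s['frame'][205:405,275:485],None,fx=3,fy=3,interpolation=cv2.INTER_CUBIC)
cv2.imwrite('pics/c2.png',b)
h=cv2.cvtColor(t['frame'],cv2.COLOR_BGR2HSV)
m=cv2.inRange(h,(5,140,90),(18,255,255)); 
m[:, :200]=0
n,l,st,c=cv2.connectedComponentsWithStats(m)
for i in range(1,n):
    if st[i,4]>60:
        pts=np.argwhere(l==i)[:,::-1].astype(np.float32)
        W=np.array([onz(t,u,v,.02)[:2] for u,v in pts],np.float32)*1000
        print(st[i],c[i].round(1),cv2.minAreaRect(W))
E
```

```text
[200  70  58  42 255] [233.9  92.5] ((884.74365234375, 13.030380249023438), (135.34451293945312, 185.97682189941406), 1.1808449029922485)
[416  82  23  33 297] [430.4  99.5] ((868.6934814453125, -634.8381958007812), (56.72894287109375, 108.70220184326172), 74.54837036132812)
[305  95  11  30 210] [310.1 109.6] ((828.099609375, -253.24395751953125), (22.931066513061523, 97.31578826904297), 82.4117660522461)
[205  99  41   7 115] [224.1 103.1] ((845.065185546875, 22.344345092773438), (129.88864135742188, 19.235685348510742), 89.7486801147461)
[206 149  12  34 293] [211.5 165.8] ((638.2139282226562, 58.83699417114258), (29.107173919677734, 105.99282836914062), 86.6207504272461)
[286 163  10  34 284] [290.7 179.7] ((599.4555053710938, -196.73214721679688), (106.51229858398438, 28.182432174682617), 3.432352304458618)
[285 215  17  34 284] [293.1 231.4] ((434.0969543457031, -207.8799285888672), (107.18228912353516, 26.664222717285156), 18.992454528808594)
[329 216   9  34 272] [332.5 232.5] ((434.0338439941406, -333.9354553222656), (104.45526885986328, 25.23870086669922), 1.0589431524276733)
[208 218  36  36 166] [225.4 236.5] ((415.6376037597656, 6.654796600341797), (111.02953338623047, 111.44903564453125), 1.7481203079223633)
```

View pics/c1.png

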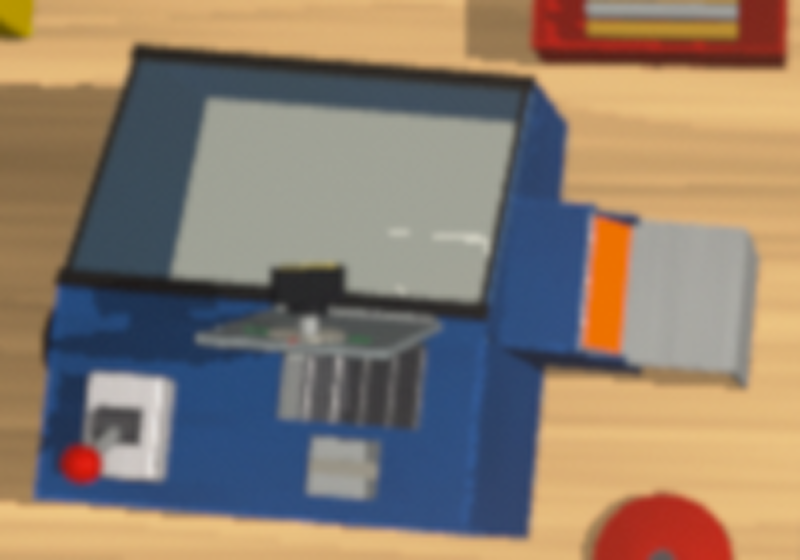

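View pics/c2.png

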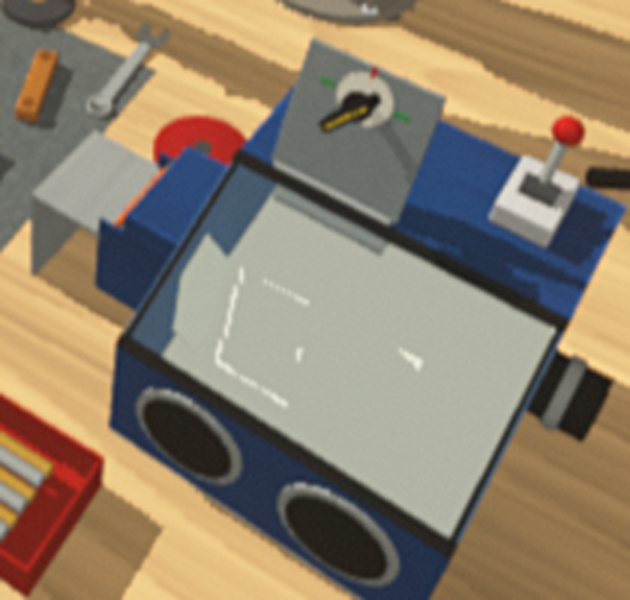

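The crops show the body corners, the shelf corners, the ball and the hatch clearly. I'll fit the cabinet pose (x, y, yaw) from these corners.

```bash
cat >> h.py <<'E'
import os,json
def cab():
    x,y,a=json.load(open('cab.json')); return np.array([x,y,0]),R.from_euler('z',a)
def L2W(p):
    o,q=cab(); return o+q.apply(np.array(p)/1000.)
def W2L(p):
    o,q=cab(); return q.inv().apply(np.array(p)-o)*1000
E
python3 - <<'E'
from h import *
from scipy.optimize import least_squares
t=load('top');s=load('scene')
T=[((752,230),(74,-315,130)),((742,378),(-34,-315,130)),((36,498),(-170,150,220)),((470,528),(-170,-150,220)),((137,48),(170,150,140)),((533,80),(170,-150,140)),((81,463),(-143.8,85,294.7))]
S=[((568,130),(-143.8,85,294.7)),((625,205),(-170,150,220)),((452,550),(170,150,140)),((120,340),(170,-150,140))]
obs=[(t,np.array(p)/4+[60,95]-.375,l) for p,l in T]+[(s,np.array(p)/3+[275,205]-.33,l) for p,l in S]
def f(x):
    q=R.from_euler('z',x[2]); o=np.array([x[0],x[1],0])
    return np.concatenate([proj(d,o+q.apply(np.array(l)/1000))-p for d,p,l in obs])
k=least_squares(f,[.6,.2,0],loss='soft_l1'); print(k.x); print(f(k.x).reshape(-1,2).round(1))
json.dump(list(k.x),open('cab.json','w'))
for n,p in dict(sill=(20,-230,130),hinge=(-30,-60,220),snout=(20,-208,178),studshut=(-130,-60,270),ball=(-143.8,85,294.7)).items(): print(n,L2W(p).round(4))
# hatch edge: free edge corners in both views, crop coords
for n,a,b in(('L',(197,338),(445,97)),('R',(388,352),(313,38))):
    w,e=tri(t,np.array(a)/4+[60,95]-.375,s,np.array(b)/3+[275,205]-.33); print(n,W2L(w).round(1),e)
w,e=tri(t,np.array((308,275))/4+[60,95]-.375,s,np.array((352,112))/3+[275,205]-.33);print('stud',W2L(w).round(1),e)
for c,(a,b) in {'b1':(599.5,-196.7),'b2':(434,-208),'b3':(434,-334)}.items(): print(c,W2L([a/1000,b/1000,0]).round())
E
```

```text
[ 0.60910609  0.25613725 -0.05895624]
[[-0.6 -0.1]
 [-1.4 -0.9]
 [-0.3  0.8]
 [-0.5  2.6]
 [ 0.2  0.2]
 [ 1.3  0.3]
 [ 0.7  0.6]
 [-0.3 -0.3]
 [ 0.5 -0.2]
 [-0.6  2.5]
 [-1.8  1. ]]
sill [0.6155 0.0254 0.13  ]
hinge [0.5756 0.198  0.22  ]
snout [0.6168 0.0473 0.178 ]
studshut [0.4758 0.2039 0.27  ]
ball [0.4706 0.3495 0.2947]
L [-6.010e+01 -2.000e-01  3.473e+02] 1.2542777907090995e-05
R [ -59.5 -117.7  346.6] 0.0027494403936185545
stud [-14.1 -57.7 331.6] 0.0037487975819981484
b1 [  17. -453.    0.]
b2 [-147. -474.    0.]
b3 [-140. -599.    0.]
```

```bash
cat >> h.py <<'E'
def go(p=None,w=None,head=0.0):
    """shift (cm, tool axes) & roll to bring TCP to local p mm (or world w m), tool x at local angle head"""
    o=r.get_obs(); q=R.from_rotvec(o['orientation']); w=L2W(p) if w is None else np.array(w)
    d=q.inv().apply(w-o['tcp_pos'])*100
    tx=q.apply([1,0,0]); cur=np.arctan2(tx[1],tx[0]); a=json.load(open('cab.json'))[2]
    roll=-((head+a-cur+np.pi/2)%np.pi-np.pi/2)
    print('t%.1f'%o['clock'],'tcpL',W2L(o['tcp_pos']).round(1),'F',o['contact_force'].round(1),'g%.4f'%o['grip_width'],'-> shift',d.round(2),'roll',round(roll,3),'tilt',q.apply([0,0,1]).round(3),'j7',o['joints'][6].round(2))
E
python3 - <<'E'
from h import *
go((15,-60,430))
E
```

```text
t0.1 tcpL [-322.4 -909.4  244.4] F [ 0.1 -0.2 -0.4] g0.0854 -> shift [ 64.98 -64.3  -18.46] roll 0.413 tilt [-0.001  0.001 -1.   ] j7 -0.08
```

Request:
{"method": "apply_moves", "body": {"moves": [[[4, -4, -4], 0], [[10, -8, -10], 0], [[65, -64.3, -18.5], 0.2], [[65, -64.3, -18.5], 0.41], [[65, -64.3, -18.5], 0.41], [[65, -64.3, -18.5], 0.41], [[65, -64.3, -18.5], 0.41], [[65, -64.3, -18.5], 0.41], [[65, -64.3, -18.5], 0.41], [[65, -64.3, -18.5], 0.41]], "claw": 1}}

```text
clock: 0.93
tcp_pos: [0.4031, -0.276, 0.3477]
orientation: [3.14, -0.088, -0.0]
contact_force: [0.2, 0.1, 0.5]
grip_width: 0.0856
```

```bash
python3 -c "
from h import *
go((15,-60,430))"
```

```text
t0.9 tcpL [-174.3 -543.3  347.7] F [0.2 0.1 0.5] g0.0856 -> shift [ 19.06 -48.28  -8.24] roll 0.003 tilt [-0. -0. -1.] j7 -1.17
```

Request:
{"method": "apply_moves", "body": {"moves": [[[10, -20, -8.2], 0], [[19, -48.3, -8.2], 0], [[19, -48.3, -8.2], 0], [[19, -48.3, -8.2], 0], [[19, -48.3, -8.2], 0], [[19, -48.3, -8.2], 0], [[19, -48.3, -8.2], 0], [[19, -48.3, -8.2], 0], [[19, -48.3, -8.2], 0], [[19, -48.3, -8.2], 0]]}}

```text
clock: 1.77
tcp_pos: [0.5753, 0.0961, 0.4142]
orientation: [3.14, -0.089, -0.001]
contact_force: [0.9, -0.7, -0.4]
grip_width: 0.0855
```

```bash
python3 -c "
from h import *
go((15,-60,430))
go((0,-60,335))"
```

```text
t1.8 tcpL [ -24.3 -161.8  414.2] F [ 0.9 -0.7 -0.4] g0.0855 -> shift [  3.95 -10.17  -1.58] roll 0.002 tilt [-0. -0. -1.] j7 -2.0
t1.8 tcpL [ -24.3 -161.8  414.2] F [ 0.9 -0.7 -0.4] g0.0855 -> shift [  2.46 -10.17   7.92] roll 0.002 tilt [-0. -0. -1.] j7 -2.0
```

Request:
{"method": "apply_moves", "body": {"moves": [[[4, -10.2, -1.6], 0], [[4, -10.2, -1.6], 0], [[4, -10.2, -1.6], 0], [[4, -10.2, -1.6], 0], [[4, -10.2, -1.6], 0], [[3.5, -10.2, 2], 0], [[3.5, -10.2, 5], 0], [[3.5, -10.2, 7.9], 0], [[3.5, -10.2, 7.9], 0], [[3.5, -10.2, 7.9], 0]]}}

```text
clock: 2.6
tcp_pos: [0.6151, 0.1922, 0.3342]
orientation: [3.138, -0.091, -0.005]
contact_force: [1.0, 0.7, 0.3]
grip_width: 0.0855
```

```bash
python3 -c "
from h import *
go((0,-60,335))
grab('scene','s2');f=load('scene')['frame'][180:400,260:500]
cv2.imwrite('pics/c3.png',cv2.resize(f,None,fx=3,fy=2.7))"
```

```text
t2.6 tcpL [  9.8 -63.4 334.2] F [1.  0.7 0.3] g0.0855 -> shift [-0.98 -0.34 -0.08] roll 0.001 tilt [-0.003 -0.002 -1.   ] j7 -2.18
```

View pics/c3.png

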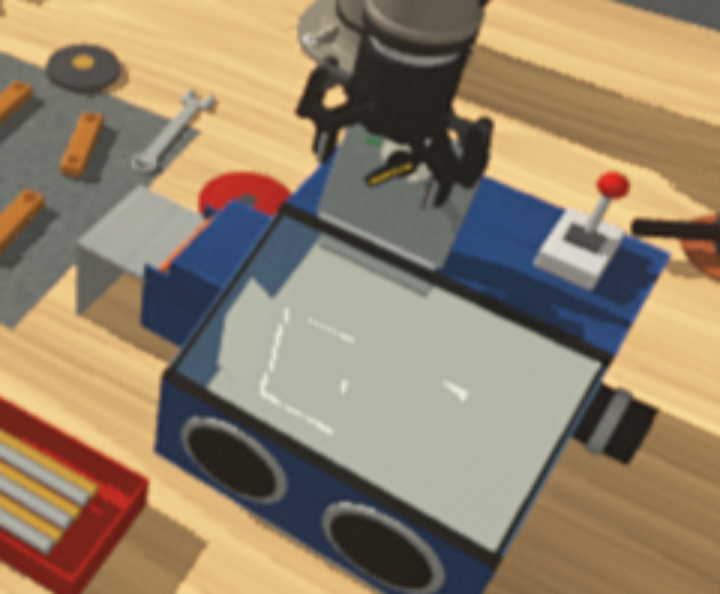

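Request:
{"method": "apply_moves", "body": {"moves": [[[-2, -0.3, 0], 0], [[-4, -0.3, 0], 0], [[-6, -0.3, 0], 0], [[-7.5, -0.3, 0], 0], [[-8.8, -0.3, 0.4], 0], [[-10.2, -0.3, 1.4], 0], [[-11.5, -0.3, 2.6], 0], [[-12.6, -0.3, 4], 0], [[-13.5, -0.3, 5.5], 0], [[-13.9, -0.3, 6.6], 0]]}}

```text
clock: 3.48
tcp_pos: [0.4773, 0.2058, 0.2712]
orientation: [-3.139, 0.088, -0.006]
contact_force: [-1.0, 0.3, 0.7]
grip_width: 0.0857
```

Request:
{"method": "apply_moves", "body": {"moves": [[[-0.4, 0, 1.1], 0], [[-0.5, 0, 1.6], 0], [[-0.6, 0, 2], 0], [[-0.7, 0, 2.4], 0], [[-0.7, 0, 2.4], 0]]}}

```text
clock: 3.9
tcp_pos: [0.4703, 0.2054, 0.2448]
orientation: [3.14, -0.089, -0.001]
contact_force: [-0.6, -0.2, 0.3]
grip_width: 0.0854
```

```bash
python3 -c "
from h import *
go((-137,-60,234))
grab('scene','s3');f=load('scene')['frame'][180:400,260:500]
cv2.imwrite('pics/c4.png',cv2.resize(f,None,fx=3,fy=2.7))"
```

```text
t3.9 tcpL [-135.6  -58.8  244.8] F [-0.6 -0.2  0.3] g0.0854 -> shift [-0.14  0.11  1.08] roll 0.002 tilt [-0. -0. -1.] j7 -2.3
```

View pics/c4.png

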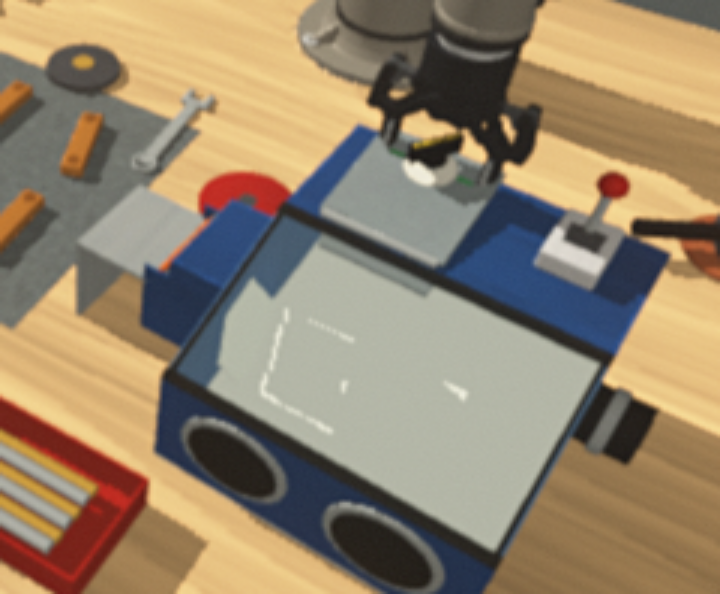

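The lid has followed and is nearly flat, with the wing between the fingers. I'll press it shut while watching the force.

Request:
{"method": "apply_moves", "body": {"moves": [[[-0.1, 0, 0.3], 0], [[-0.1, 0, 0.6], 0], [[-0.1, 0, 0.8], 0], [[-0.1, 0, 0.9], 0], [[-0.1, 0, 1.0], 0], [[-0.1, 0, 1.0], 0]]}}

```text
clock: 4.45
tcp_pos: [0.469, 0.2055, 0.2349]
orientation: [3.14, -0.088, -0.001]
contact_force: [-0.8, -0.4, -0.6]
grip_width: 0.0851
```

Request:
{"method": "apply_moves", "body": {"moves": [[[0, 0, 0.2], 0], [[0, 0, 0.4], 0], [[0, 0, 0.4], 0]]}}

```text
clock: 4.7
tcp_pos: [0.469, 0.2054, 0.2308]
orientation: [3.14, -0.088, -0.001]
contact_force: [-0.6, -0.0, -0.2]
grip_width: 0.0852
```

Request:
{"method": "apply_moves", "body": {"moves": [[[0, 0, 0.15], 0], [[0, 0, 0.3], 0], [[0, 0, 0.3], 0], [[0, 0, 0.3], 0]]}}

```text
clock: 5.03
tcp_pos: [0.4691, 0.2055, 0.228]
orientation: [3.14, -0.088, -0.0]
contact_force: [-0.3, 0.2, -0.6]
grip_width: 0.0855
```

Request:
{"method": "apply_moves", "body": {"moves": [[[0, 0, 0.1], 0], [[0, 0, 0.2], 0], [[0, 0, 0.2], 0]]}}

```text
clock: 5.28
tcp_pos: [0.4692, 0.2056, 0.2268]
orientation: [3.14, -0.088, 0.001]
contact_force: [-1.9, -1.5, 5.6]
grip_width: 0.0853
```

```bash
cat >> h.py <<'E'
def wing(z=.270):
    d=grab('scene'); h=cv2.cvtColor(d['frame'],cv2.COLOR_BGR2HSV)
    m=cv2.inRange(h,(20,110,90),(35,255,255))
    c=proj(d,L2W((-130,-60,z*1000))); yy,xx=np.nonzero(m)
    k=np.hypot(xx-c[0],yy-c[1])<25
    P=np.array([W2L(onz(d,u,v,z)) for u,v in zip(xx[k],yy[k])])[:,:2]
    e=np.linalg.svd(P-P.mean(0))[2][0]; e=e*np.sign(e[1])
    pr=(P-P.mean(0))@e
    print('n',k.sum(),'mean',P.mean(0).round(1),'len',np.ptp(pr).round(1),'clockwise angle from local y',np.arctan2(e[0],e[1]).round(3))
E
python3 -c "
from h import *
go((-130,-60,300))
wing()"
```

```text
t5.3 tcpL [-136.7  -58.7  226.8] F [-1.9 -1.5  5.6] g0.0853 -> shift [ 0.67  0.13 -7.32] roll 0.003 tilt [ 0. -0. -1.] j7 -2.32
n 16 mean [-124.4  -62.4] len 29.7 clockwise angle from local y -0.874
```

Request:
{"method": "apply_moves", "body": {"moves": [[[0, 0, -0.1], 0], [[0, 0, -3], 0], [[0, 0, -6], 0], [[0, 0, -7.3], 0], [[0, 0, -7.3], 0], [[0, 0, -7.3], 0]]}}

```text
clock: 5.83
tcp_pos: [0.4694, 0.2056, 0.2996]
orientation: [-3.14, 0.089, -0.002]
contact_force: [-0.7, 0.2, -0.4]
grip_width: 0.0857
```

```bash
python3 -c "
from h import *
go((-130,-60,300))
wing()
f=load('scene')['frame'][180:330,290:490]
cv2.imwrite('pics/c5.png',cv2.resize(f,None,fx=4,fy=4))"
```

```text
t5.8 tcpL [-136.5  -58.7  299.6] F [-0.7  0.2 -0.4] g0.0857 -> shift [ 0.65  0.13 -0.04] roll 0.003 tilt [ 0.001  0.    -1.   ] j7 -2.27
n 23 mean [-128.2  -69.2] len 53.9 clockwise angle from local y 0.258
```

View pics/c5.png

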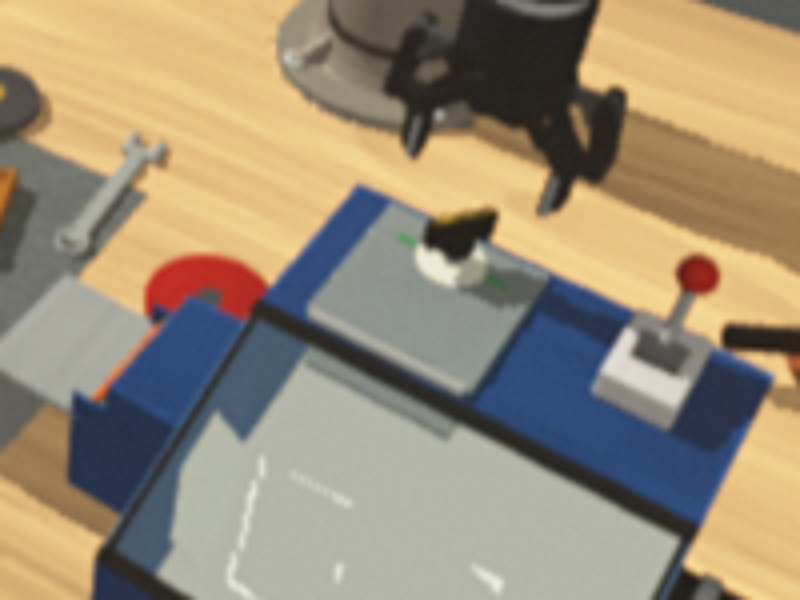

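```bash
python3 -c "
from h import *
d=load('scene')
a,b=[W2L(onz(d,u/4+290-.4,v/4+180-.4,.270))[:2] for u,v in((430,221),(495,211))]
print(a,b,(a+b)/2,b-a,np.arctan2((a-b)[0],(a-b)[1]))
m=np.array([W2L(onz(d,u/4+290-.4,v/4+180-.4,.226))[:2] for u,v in((406,239),(497,282))]); print(m)
go((-130,-60,320))"
```

```text
[-110.54232803  -74.7606791 ] [-146.26152725  -44.02104877] [-128.40192764  -59.39086394] [-35.71919922  30.73963033] 2.2814071123456054
[[-129.86963127  -92.94250174]
 [-129.80305324  -25.21247244]]
t5.9 tcpL [-137.   -59.1  298.6] F [ 0.  -0.1 -0.7] g0.0856 -> shift [ 0.7   0.1  -2.14] roll 0.003 tilt [-0. -0. -1.] j7 -2.27
```

Request:
{"method": "apply_moves", "body": {"moves": [[[0.3, 0.1, -2], -0.12], [[0.6, 0.1, -2], -0.24], [[0.6, 0.1, -2], -0.36], [[0.6, 0.1, -2], -0.48], [[0.6, 0.1, -2], -0.6], [[0.6, 0.1, -2], -0.72], [[0.6, 0.1, -2], -0.84], [[0.6, 0.1, -2], -0.96], [[0.6, 0.1, -2], -1.08], [[0.6, 0.1, -2], -1.2]]}}

```text
clock: 6.72
tcp_pos: [0.4744, 0.2037, 0.3174]
orientation: [-2.636, -1.708, 0.004]
contact_force: [-0.0, 0.4, 0.2]
grip_width: 0.0857
```

Request:
{"method": "apply_moves", "body": {"moves": [[[0, 0, 0], -0.12], [[0, 0, 0], -0.24], [[0, 0, 0], -0.36], [[0, 0, 0], -0.48], [[0, 0, 0], -0.6], [[0, 0, 0], -0.72], [[0, 0, 0], -0.84], [[0, 0, 0], -0.96], [[0, 0, 0], -1.08], [[0, 0, 0], -1.2]]}}

```text
clock: 7.55
tcp_pos: [0.4744, 0.2037, 0.3175]
orientation: [-1.211, -2.897, 0.003]
contact_force: [0.8, -1.0, -0.4]
grip_width: 0.0855
```

```bash
python3 -c "
from h import *
go((-130,-60,261),head=-.7)
grab('scene');f=load('scene')['frame'][200:280,360:460]
cv2.imwrite('pics/c6.png',cv2.resize(f,None,fx=7,fy=7,interpolation=cv2.INTER_CUBIC))"
```

```text
t7.5 tcpL [-131.4  -60.3  317.5] F [ 0.8 -1.  -0.4] g0.0855 -> shift [-0.09  0.13  5.65] roll -0.033 tilt [-0.003 -0.001 -1.   ] j7 0.07
```

View pics/c6.png

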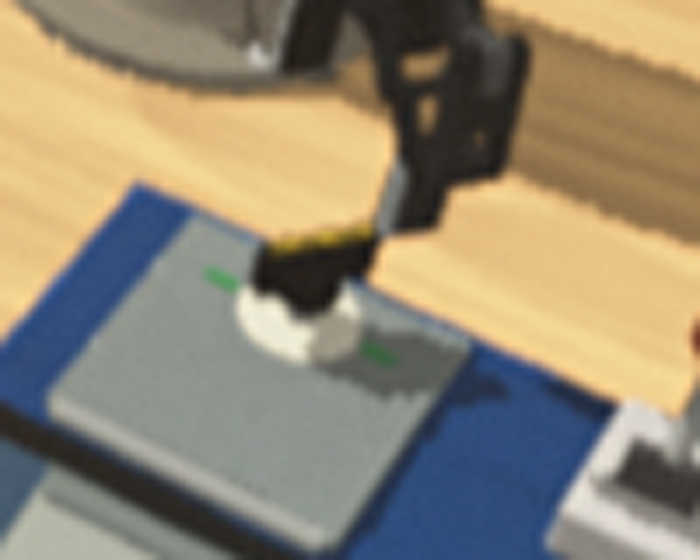

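The calibration agrees with the green marks (x −130, middle y −59), and the wing is at about −0.86. I'll descend and grip it.

Request:
{"method": "apply_moves", "body": {"moves": [[[-0.1, 0.1, 2], -0.03], [[-0.1, 0.1, 4], -0.03], [[-0.1, 0.1, 5], -0.03], [[-0.1, 0.1, 5.65], -0.03], [[-0.1, 0.1, 5.65], -0.03], [[-0.1, 0.1, 5.65], -0.03]]}}

```text
clock: 8.1
tcp_pos: [0.4764, 0.2043, 0.2627]
orientation: [-1.177, -2.912, 0.0]
contact_force: [-0.3, 0.3, 0.3]
grip_width: 0.0852
```

Request:
{"method": "apply_moves", "body": {"moves": [[[0, 0, 0], 0], [[0, 0, 0], 0], [[0, 0, 0], 0], [[0, 0, 0], 0], [[0, 0, 0], 0], [[0, 0, 0], 0], [[0, 0, 0], 0], [[0, 0, 0], 0], [[0, 0, 0], 0], [[0, 0, 0], 0]], "claw": 0, "grip_force": 45}}

```text
clock: 8.93
tcp_pos: [0.4762, 0.204, 0.2627]
orientation: [-1.177, -2.913, 0.001]
contact_force: [-2.4, -1.0, 2.2]
grip_width: 0.009
```

```bash
python3 -c "
from h import *
go((-130,-60,261),head=np.pi/2)
print(r.get_obs()['moment'])"
```

```text
t8.9 tcpL [-129.6  -59.9  262.7] F [-2.4 -1.   2.2] g0.0090 -> shift [ 0.02 -0.04  0.17] roll 0.862 tilt [-0. -0. -1.] j7 0.04
[-0.33779161  0.56734015 -0.02146954]
```

Request:
{"method": "apply_moves", "body": {"moves": [[[0, 0, 0], 0.1], [[0, 0, 0], 0.2], [[0, 0, 0], 0.3], [[0, 0, 0], 0.4], [[0, 0, 0], 0.5], [[0, 0, 0], 0.6], [[0, 0, 0], 0.7], [[0, 0, 0], 0.8], [[0, 0, 0], 0.86], [[0, 0, 0], 0.86]]}}

```text
clock: 9.77
tcp_pos: [0.4762, 0.204, 0.2627]
orientation: [2.286, 2.155, -0.001]
contact_force: [-2.3, -1.0, 2.2]
grip_width: 0.009
```

Request:
{"method": "apply_moves", "body": {"moves": [[[0, 0, 0.2], 0], [[0, 0, 0.4], 0], [[0, 0, 0.6], 0], [[0, 0, 0.8], 0], [[0, 0, 0.8], 0]]}}

```text
clock: 10.18
tcp_pos: [0.4763, 0.204, 0.2543]
orientation: [-2.283, -2.158, 0.001]
contact_force: [-3.7, -3.0, 6.0]
grip_width: 0.0088
```

```bash
python3 -c "
from h import *
go((-130,-60,248),head=np.pi/2)
print(r.get_obs()['moment'])"
```

```text
t10.2 tcpL [-129.5  -59.8  254.3] F [-3.7 -3.   6. ] g0.0088 -> shift [-0.02 -0.05  0.63] roll 0.003 tilt [-0.001 -0.    -1.   ] j7 -0.77
[-0.71225617  0.80707444  0.02159676]
```

Request:
{"method": "apply_moves", "body": {"moves": [[[0, 0, 0.2], 0], [[0, 0, 0.4], 0], [[0, 0, 0.6], 0], [[0, 0, 0.7], 0], [[0, 0, 0.7], 0], [[0, 0, 0.7], 0]]}}

```text
clock: 10.68
tcp_pos: [0.4765, 0.2041, 0.2488]
orientation: [2.283, 2.157, -0.0]
contact_force: [-6.2, -4.3, 14.4]
grip_width: 0.0089
```

Force rises to 14 N at 13.9 mm travel, so the stud has bottomed. Now the quarter turn clockwise.

Request:
{"method": "apply_moves", "body": {"moves": [[[0, 0, 0], 0.1], [[0, 0, 0], 0.2], [[0, 0, 0], 0.3], [[0, 0, 0], 0.4], [[0, 0, 0], 0.5], [[0, 0, -0.05], 0.6], [[0, 0, -0.1], 0.7], [[0, 0, -0.1], 0.8], [[0, 0, -0.1], 0.9], [[0, 0, -0.1], 1.0]]}}

```text
clock: 11.52
tcp_pos: [0.4763, 0.204, 0.2489]
orientation: [3.04, 0.791, -0.001]
contact_force: [-4.6, -3.1, 7.5]
grip_width: 0.0092
```

Request:
{"method": "apply_moves", "body": {"moves": [[[0, 0, 0], 0.1], [[0, 0, 0], 0.2], [[0, 0, 0], 0.3], [[0, 0, 0], 0.4], [[0, 0, 0], 0.5], [[0, 0, 0], 0.57], [[0, 0, 0], 0.62], [[0, 0, 0], 0.62]]}}

```text
clock: 12.18
tcp_pos: [0.4762, 0.204, 0.2489]
orientation: [3.136, -0.167, -0.0]
contact_force: [-5.4, -3.6, 6.6]
grip_width: 0.009
```

```bash
python3 -c "
from h import *
go((-130,-60,248),head=0)
print(r.get_obs()['moment'])"
```

```text
t12.2 tcpL [-129.6  -59.8  248.9] F [-5.4 -3.6  6.6] g0.0090 -> shift [-0.04  0.02  0.09] roll -0.047 tilt [-0.    -0.001 -1.   ] j7 -2.32
[-0.93011898  1.08708829  0.62677804]
```

Request:
{"method": "apply_moves", "body": {"moves": [[[0, 0, 0], -0.03], [[0, 0, 0], -0.05], [[0, 0, 0], -0.05], [[0, 0, 0], -0.05], [[0, 0, 0], -0.05], [[0, 0, -1], -0.05], [[0, 0, -4], -0.05], [[0, 0, -8], -0.05], [[0, 0, -12], -0.05], [[0, 0, -14], -0.05]], "claw": 1}}

```text
clock: 13.02
tcp_pos: [0.4775, 0.2051, 0.3943]
orientation: [-3.137, 0.088, -0.009]
contact_force: [0.4, -0.2, 1.0]
grip_width: 0.0853
```

```bash
python3 -c "
from h import *
grab('scene')
f=load('scene')['frame'][200:280,360:460]
cv2.imwrite('pics/c7.png',cv2.resize(f,None,fx=5,fy=5,interpolation=cv2.INTER_CUBIC))
go(w=(.5995,-.1967,.35),head=0)"
```

```text
t13.1 tcpL [-127.3  -58.1  396.9] F [1.8 0.2 3.1] g0.0851 -> shift [14.3  39.51  4.63] roll 0.002 tilt [ 0.01   0.005 -1.   ] j7 -2.21
```

View pics/c7.png

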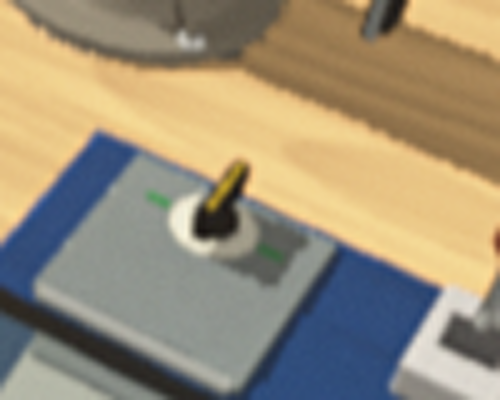

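The stud is locked: the wing lies along local x, towards the red mark. Next are the bars, which I'll re-measure.

```bash
cat >> h.py <<'E'
def bars(off=.025):
    t=grab('top'); h=cv2.cvtColor(t['frame'],cv2.COLOR_BGR2HSV)
    m=cv2.inRange(h,(5,120,60),(18,255,255)); n,l,st,c=cv2.connectedComponentsWithStats(m)
    for i in range(1,n):
        if st[i,4]<120: continue
        W=np.array([onz(t,u,v,.02)[:2] for v,u in np.argwhere(l==i)],np.float32)*1000
        (x,y),(a,b),g=cv2.minAreaRect(W)
        if a<b: a,b,g=b,a,g+90
        g=(np.radians(g)+np.pi/2)%np.pi-np.pi/2
        if not(85<a<120 and b<40 and x<740): continue
        p=np.array([x,y])/1000; gp=p-off*np.array([np.cos(g),np.sin(g)])
        print('bar',p.round(4),'yaw',round(g,3),'L,W',round(a),round(b),'px',c[i].round(),'grasp',gp.round(4),'local head',round(g-json.load(open('cab.json'))[2],3), 'L',W2L([*p,0]).round())
E
python3 -c "
from h import *
bars()
go(w=(.5745,-.198,.25),head=.12)"
```

```text
bar [0.638 0.059] yaw -0.055 L,W 107 30 px [211. 166.] grasp [0.613  0.0603] local head 0.004 L [  40. -195.    0.]
bar [ 0.5995 -0.1955] yaw 0.024 L,W 106 29 px [291. 179.] grasp [ 0.5745 -0.1961] local head 0.083 L [  17. -451.    0.]
bar [ 0.4341 -0.2078] yaw 0.329 L,W 109 29 px [293. 231.] grasp [ 0.4104 -0.2159] local head 0.388 L [-147. -473.    0.]
bar [ 0.434  -0.3324] yaw 0.019 L,W 104 29 px [333. 232.] grasp [ 0.409  -0.3329] local head 0.078 L [-140. -598.    0.]
bar [ 0.476 -0.569] yaw -1.398 L,W 99 39 px [406. 221.] grasp [ 0.4717 -0.5444] local head -1.339 L [ -84. -832.    0.]
t13.1 tcpL [-127.8  -58.4  393.9] F [ 0.1 -0.3 -0.3] g0.0853 -> shift [11.79 39.79 14.32] roll -0.117 tilt [ 0.008  0.004 -1.   ] j7 -2.21
```

Request:
{"method": "apply_moves", "body": {"moves": [[[3, 12, 0], 0], [[11.8, 39.8, 14.3], -0.1], [[11.8, 39.8, 14.3], -0.1], [[11.8, 39.8, 14.3], -0.1], [[11.8, 39.8, 14.3], -0.1], [[11.8, 39.8, 14.3], -0.1], [[11.8, 39.8, 14.3], -0.1], [[11.8, 39.8, 14.3], -0.1], [[11.8, 39.8, 14.3], -0.1], [[11.8, 39.8, 14.3], -0.1]], "claw": 0.7}}

```text
clock: 13.95
tcp_pos: [0.5661, -0.179, 0.2534]
orientation: [-3.141, -0.069, 0.001]
contact_force: [0.4, -0.6, 0.2]
grip_width: 0.06
```

```bash
python3 -c "
from h import *
go(w=(.5745,-.1963,.013),head=.1)"
```

```text
t13.9 tcpL [ -17.3 -436.9  253.4] F [ 0.4 -0.6  0.2] g0.0600 -> shift [ 0.79  1.77 24.03] roll 0.003 tilt [-0.001  0.    -1.   ] j7 -1.38
```

Request:
{"method": "apply_moves", "body": {"moves": [[[0.8, 1.8, 4], 0], [[0.8, 1.8, 8], 0], [[0.8, 1.8, 12], 0], [[0.8, 1.8, 16], 0], [[0.8, 1.8, 19], 0], [[0.8, 1.8, 22], 0], [[0.8, 1.8, 23], 0], [[0.8, 1.8, 24], 0], [[0.8, 1.8, 24], 0], [[0.8, 1.8, 24], 0]]}}

```text
clock: 14.78
tcp_pos: [0.5759, -0.195, 0.0155]
orientation: [3.141, 0.069, 0.002]
contact_force: [0.2, -0.3, 1.1]
grip_width: 0.0599
```

```bash
python3 -c "
from h import *
go(w=(.5745,-.1963,.013),head=.1)"
```

```text
t14.8 tcpL [  -6.5 -452.3   15.5] F [ 0.2 -0.3  1.1] g0.0599 -> shift [-0.15  0.13  0.25] roll 0.003 tilt [ 0.001 -0.    -1.   ] j7 -1.42
```

Request:
{"method": "apply_moves", "body": {"moves": [[[-0.1, 0.1, 0.2], 0], [[-0.1, 0.1, 0.2], 0], [[-0.1, 0.1, 0.2], 0], [[-0.1, 0.1, 0.2], 0], [[-0.1, 0.1, 0.2], 0], [[-0.1, 0.1, 0.2], 0], [[-0.1, 0.1, 0.2], 0], [[-0.1, 0.1, 0.2], 0]], "claw": 0, "grip_force": 90}}

```text
clock: 15.45
tcp_pos: [0.5752, -0.1968, 0.0145]
orientation: [3.139, 0.067, 0.004]
contact_force: [-1.2, 0.1, 6.6]
grip_width: 0.0261
```

Request:
{"method": "apply_moves", "body": {"moves": [[[0, 0, -1], 0], [[0, 0, -3], 0], [[0, 0, -6], 0], [[0, 0, -9], -0.12], [[0, 0, -12], -0.24], [[0, 0, -15], -0.36], [[0, 0, -17], -0.48], [[0, 0, -18], -0.6], [[0, 0, -18], -0.72], [[0, 0, -18], -0.84]]}}

```text
clock: 16.28
tcp_pos: [0.5741, -0.1959, 0.1943]
orientation: [2.834, 1.351, 0.001]
contact_force: [-0.3, -0.8, -5.2]
grip_width: 0.0264
```

```bash
python3 -c "
from h import *
go((20,-360,195),head=np.pi/2)"
```

```text
t16.3 tcpL [  -8.3 -453.3  194.3] F [-0.3 -0.8 -5.2] g0.0264 -> shift [ 9.23 -3.14 -0.07] roll -0.622 tilt [ 0.001 -0.001 -1.   ] j7 -0.62
```

Request:
{"method": "apply_moves", "body": {"moves": [[[3, -1, 0], -0.12], [[6, -2, 0], -0.24], [[8.2, -3, 0], -0.36], [[8.2, -3.1, 0], -0.48], [[8.2, -3.1, 0], -0.6], [[8.2, -3.1, 0], -0.62], [[8.2, -3.1, 0], -0.62], [[8.2, -3.1, 0], -0.62]]}}

```text
clock: 16.95
tcp_pos: [0.6019, -0.1135, 0.1927]
orientation: [2.299, 2.141, -0.001]
contact_force: [0.0, -0.3, -3.0]
grip_width: 0.0261
```

```bash
python3 -c "
from h import *
d=grab('scene');f=d['frame'][210:330,220:380]
cv2.imwrite('pics/c8.png',cv2.resize(f,None,fx=5,fy=5,interpolation=cv2.INTER_CUBIC))
go((20,-360,147),head=np.pi/2)"
```

```text
t17.0 tcpL [  14.7 -369.3  192.7] F [ 0.4  0.  -3.9] g0.0262 -> shift [0.94 0.52 4.57] roll -0.012 tilt [-0. -0. -1.] j7 -0.22
```

View pics/c8.png

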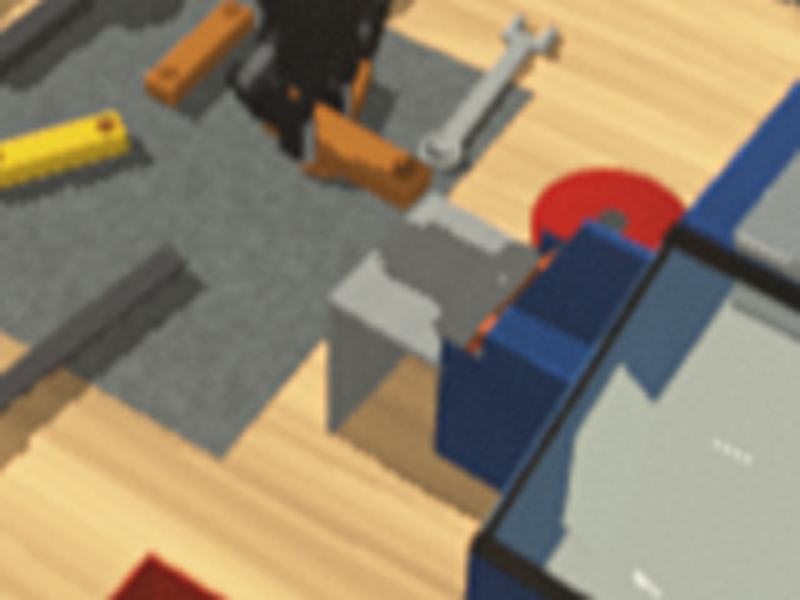

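The bar is held level and in line with the shelf. I'll lower it and push it in.

Request:
{"method": "apply_moves", "body": {"moves": [[[0, 0.5, 1.5], 0], [[0, 0.5, 3], 0], [[0, 0.5, 4], 0], [[0, 0.5, 4.6], 0], [[0, 0.5, 4.6], 0], [[2, 0.5, 4.6], 0], [[4, 0.5, 4.6], 0], [[5, 0.5, 4.6], 0], [[5, 0.5, 4.6], 0]]}}

```text
clock: 17.75
tcp_pos: [0.6112, -0.0592, 0.1472]
orientation: [-2.289, -2.151, -0.004]
contact_force: [0.2, 0.3, -3.8]
grip_width: 0.0261
```

```bash
python3 -c "
from h import *
go((20,-225,147),head=np.pi/2)"
```

```text
t17.8 tcpL [  20.7 -314.7  147.2] F [ 0.2  0.3 -3.8] g0.0261 -> shift [ 8.97 -0.1   0.04] roll -0.003 tilt [ 0.001  0.002 -1.   ] j7 -0.33
```

Request:
{"method": "apply_moves", "body": {"moves": [[[1.5, -0.1, 0], 0], [[3, -0.1, 0], 0], [[4.5, -0.1, 0], 0], [[6, -0.1, 0], 0], [[7, -0.1, 0], 0], [[8, -0.1, 0], 0], [[8.8, -0.1, 0], 0], [[8.8, -0.1, 0], 0], [[8.8, -0.1, 0], 0]]}}

```text
clock: 18.5
tcp_pos: [0.6155, 0.0249, 0.1466]
orientation: [-2.294, -2.147, 0.0]
contact_force: [0.3, 1.0, -5.0]
grip_width: 0.026
```

Request:
{"method": "apply_moves", "body": {"moves": [[[0, 0, 0], 0], [[0, 0, 0], 0], [[0, 0, 0], 0], [[0, 0, 0], 0], [[0, 0, 0], 0], [[0, 0, 0], 0]], "claw": 0.55}}

```text
clock: 19.0
tcp_pos: [0.6158, 0.0243, 0.1469]
orientation: [2.295, 2.145, 0.0]
contact_force: [0.2, -0.5, 0.3]
grip_width: 0.0469
```

```bash
python3 -c "
from h import *
d=grab('scene');f=d['frame'][210:330,220:380]
cv2.imwrite('pics/c9.png',cv2.resize(f,None,fx=5,fy=5,interpolation=cv2.INTER_CUBIC))
go((20,-225,147),head=np.pi/2)"
```

```text
t19.1 tcpL [  20.3 -231.   146.8] F [-0.6 -0.5  0.4] g0.0469 -> shift [ 0.59 -0.04 -0.02] roll -0.008 tilt [ 0.001 -0.    -1.   ] j7 -0.48
```

View pics/c9.png

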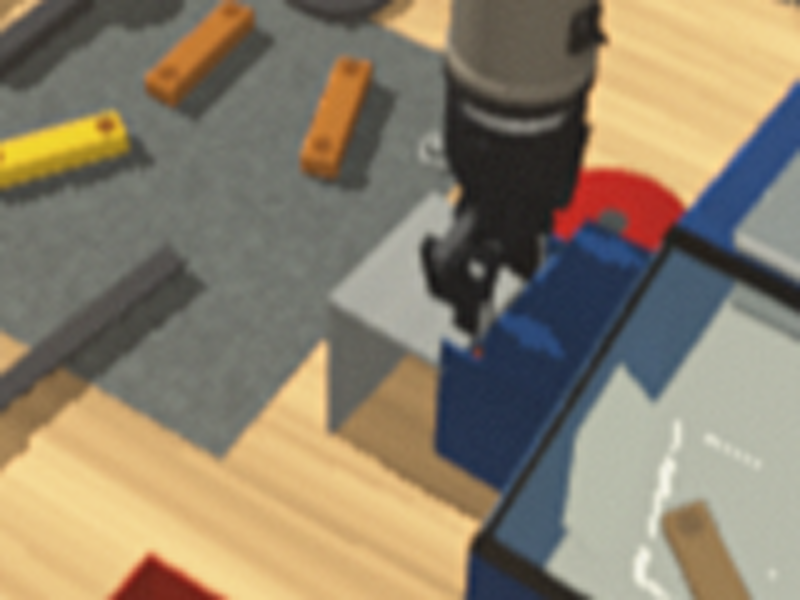

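Bar 1 is inside, visible through the window at about (700,545) in the crop. I'll back out and re-measure.

Request:
{"method": "apply_moves", "body": {"moves": [[[-3, 0, 0], 0], [[-6, 0, 0], 0], [[-9, 0, -2], 0], [[-10, 0, -6], 0.12], [[-10, 0, -9], 0.24], [[-10, 0, -10], 0.36], [[-10, 0, -10], 0.48], [[-10, 0, -10], 0.6], [[-10, 0, -10], 0.72], [[-10, 0, -10], 0.84]], "claw": 0.65}}

```text
clock: 19.88
tcp_pos: [0.6088, -0.0751, 0.2468]
orientation: [2.973, 1.015, 0.0]
contact_force: [-0.1, -0.2, -0.6]
grip_width: 0.0555
```

```bash
python3 -c "
from h import *
bars()
go(w=(.4104,-.2159,.15),head=.388)"
```

```text
bar [0.6383 0.0638] yaw 0.036 L,W 107 26 px [210. 170.] grasp [0.6133 0.0629] local head 0.095 L [  40. -190.    0.]
bar [ 0.4341 -0.2078] yaw 0.345 L,W 109 28 px [293. 231.] grasp [ 0.4105 -0.2162] local head 0.404 L [-147. -473.    0.]
bar [ 0.434  -0.3324] yaw 0.019 L,W 104 29 px [333. 232.] grasp [ 0.409  -0.3329] local head 0.078 L [-140. -598.    0.]
bar [ 0.123 -0.424] yaw 1.014 L,W 93 28 px [358. 333.] grasp [ 0.1098 -0.4452] local head 1.073 L [-445. -708.    0.]
bar [-0.0485 -0.1758] yaw 1.463 L,W 104 24 px [279. 387.] grasp [-0.0512 -0.2007] local head 1.522 L [-631. -470.    0.]
t19.9 tcpL [  19.2 -330.5  246.8] F [-0.7  0.4 -0.3] g0.0550 -> shift [-24.33  -0.82   9.67] roll 0.322 tilt [ 0.  0. -1.] j7 -1.03
```

Request:
{"method": "apply_moves", "body": {"moves": [[[-4, 0, 0], 0.1], [[-8, 0, 2], 0.2], [[-12, -0.4, 4], 0.31], [[-16, -0.6, 6], 0.31], [[-20, -0.8, 8], 0.31], [[-24.3, -0.8, 9.7], 0.31], [[-24.3, -0.8, 9.7], 0.31], [[-24.3, -0.8, 9.7], 0.31], [[-24.3, -0.8, 9.7], 0.31], [[-24.3, -0.8, 9.7], 0.31]]}}

```text
clock: 20.77
tcp_pos: [0.414, -0.218, 0.1502]
orientation: [3.091, 0.556, 0.003]
contact_force: [0.1, 0.4, 0.1]
grip_width: 0.0554
```

```bash
python3 -c "
from h import *
go(w=(.4104,-.2160,.0145),head=.4)"
```

```text
t20.8 tcpL [-166.8 -484.8  150.2] F [0.1 0.4 0.1] g0.0554 -> shift [-0.29 -0.33 13.57] roll 0.015 tilt [ 0.002 -0.    -1.   ] j7 -0.96
```

Request:
{"method": "apply_moves", "body": {"moves": [[[-0.2, -0.3, 4], 0], [[-0.2, -0.3, 8], 0], [[-0.2, -0.3, 11], 0], [[-0.2, -0.3, 13], 0], [[-0.2, -0.3, 13.6], 0], [[-0.2, -0.3, 13.6], 0], [[-0.2, -0.3, 13.6], 0]]}}

```text
clock: 21.35
tcp_pos: [0.4112, -0.216, 0.0144]
orientation: [3.092, 0.556, 0.002]
contact_force: [0.5, -0.5, -0.4]
grip_width: 0.0556
```

Request:
{"method": "apply_moves", "body": {"moves": [[[0, 0, 0], 0], [[0, 0, 0], 0], [[0, 0, 0], 0], [[0, 0, 0], 0], [[0, 0, 0], 0], [[0, 0, 0], 0], [[0, 0, 0], 0], [[0, 0, 0], 0]], "claw": 0}}

```text
clock: 22.02
tcp_pos: [0.411, -0.2171, 0.0154]
orientation: [3.091, 0.551, 0.005]
contact_force: [-0.7, 1.3, 10.0]
grip_width: 0.0259
```

Request:
{"method": "apply_moves", "body": {"moves": [[[0, 0, -1], 0], [[0, 0, -3], 0], [[0, 0, -6], 0], [[0, 0, -9], -0.12], [[0, 0, -12], -0.24], [[0, 0, -15], -0.36], [[0, 0, -17], -0.48], [[0, 0, -18], -0.6], [[0, 0, -18], -0.72], [[0, 0, -18], -0.84]]}}

```text
clock: 22.85
tcp_pos: [0.4091, -0.2166, 0.1952]
orientation: [2.592, 1.772, 0.0]
contact_force: [0.2, 0.8, -4.8]
grip_width: 0.0263
```

```bash
python3 -c "
from h import *
go((20,-370,195),head=np.pi/2)"
```

```text
t22.9 tcpL [-171.8 -483.7  195.2] F [ 0.2  0.8 -4.8] g0.0263 -> shift [16.71 14.76  0.02] roll -0.312 tilt [ 0.001 -0.002 -1.   ] j7 -0.14
```

Request:
{"method": "apply_moves", "body": {"moves": [[[3, 3, 0], -0.1], [[6, 5.5, 0], -0.2], [[9, 8, 0], -0.31], [[12, 11, 0], -0.31], [[15, 13.5, 0], -0.31], [[16.7, 14.8, 0], -0.31], [[16.7, 14.8, 0], -0.31], [[16.7, 14.8, 0], -0.31], [[16.7, 14.8, 0], -0.31]]}}

```text
clock: 23.6
tcp_pos: [0.6072, -0.1165, 0.1934]
orientation: [-2.294, -2.145, 0.004]
contact_force: [-1.2, -0.9, -5.3]
grip_width: 0.0261
```

```bash
python3 -c "
from h import *
go((20,-320,148),head=np.pi/2)"
```

```text
t23.6 tcpL [  20.  -372.1  193.4] F [-1.2 -0.9 -5.3] g0.0261 -> shift [ 5.21 -0.04  4.53] roll -0.008 tilt [-0.002 -0.001 -1.   ] j7 -0.2
```

Request:
{"method": "apply_moves", "body": {"moves": [[[0, 0, 1.5], 0], [[0, 0, 3], 0], [[0, 0, 4], 0], [[0, 0, 4.5], 0], [[0, 0, 4.5], 0], [[2, 0, 4.5], 0], [[4, 0, 4.5], 0], [[5.2, 0, 4.5], 0], [[5.2, 0, 4.5], 0]]}}

```text
clock: 24.35
tcp_pos: [0.6127, -0.0594, 0.1497]
orientation: [-2.289, -2.151, -0.004]
contact_force: [0.1, 0.7, -5.0]
grip_width: 0.0259
```

```bash
python3 -c "
from h import *
go((20,-226,148),head=np.pi/2)"
```

```text
t24.4 tcpL [  22.2 -314.8  149.7] F [ 0.1  0.7 -5. ] g0.0259 -> shift [ 8.88 -0.25  0.19] roll -0.003 tilt [ 0.002  0.002 -1.   ] j7 -0.32
```

Request:
{"method": "apply_moves", "body": {"moves": [[[1.5, -0.2, 0.1], 0], [[3, -0.2, 0.1], 0], [[4.5, -0.2, 0.1], 0], [[6, -0.2, 0.1], 0], [[7, -0.2, 0.1], 0], [[8, -0.2, 0.1], 0], [[8.8, -0.2, 0.1], 0], [[8.8, -0.2, 0.1], 0], [[8.8, -0.2, 0.1], 0]]}}

```text
clock: 25.1
tcp_pos: [0.6161, 0.0245, 0.1477]
orientation: [-2.294, -2.147, -0.0]
contact_force: [-0.4, 0.2, -6.2]
grip_width: 0.0255
```

Request:
{"method": "apply_moves", "body": {"moves": [[[0, 0, 0], 0], [[0, 0, 0], 0], [[0, 0, 0], 0], [[0, 0, 0], 0], [[0, 0, 0], 0], [[0, 0, 0], 0]], "claw": 0.55}}

```text
clock: 25.6
tcp_pos: [0.6164, 0.0239, 0.1479]
orientation: [2.295, 2.145, 0.001]
contact_force: [-0.8, 0.3, 0.6]
grip_width: 0.0471
```

Request:
{"method": "apply_moves", "body": {"moves": [[[-3, 0, 0], 0], [[-6, 0, 0], 0], [[-9, 0, -2], 0], [[-10, 0, -6], 0.12], [[-10, 0, -9], 0.24], [[-10, 0, -10], 0.36], [[-10, 0, -10], 0.48], [[-10, 0, -10], 0.6], [[-10, 0, -10], 0.72], [[-10, 0, -10], 0.84]], "claw": 0.65}}

```text
clock: 26.43
tcp_pos: [0.6094, -0.0755, 0.2479]
orientation: [2.973, 1.015, 0.001]
contact_force: [0.3, 0.0, 0.2]
grip_width: 0.0555
```

```bash
python3 -c "
from h import *
bars()
d=grab('scene')
a=cv2.resize(d['frame'][120:340,180:440],None,fx=3,fy=2.7)
cv2.imwrite('pics/c10.png',a)
go(w=(.409,-.3329,.15),head=.078)"
```

```text
bar [0.6383 0.0638] yaw 0.036 L,W 107 26 px [210. 170.] grasp [0.6134 0.0629] local head 0.095 L [  41. -190.    0.]
bar [ 0.434  -0.3324] yaw 0.019 L,W 104 29 px [333. 232.] grasp [ 0.409  -0.3329] local head 0.078 L [-140. -598.    0.]
t26.5 tcpL [  19.8 -331.   247.8] F [-0.2 -0.3  0.2] g0.0556 -> shift [-31.64   7.96   9.78] roll 0.644 tilt [ 0. -0. -1.] j7 -1.01
```

View pics/c10.png

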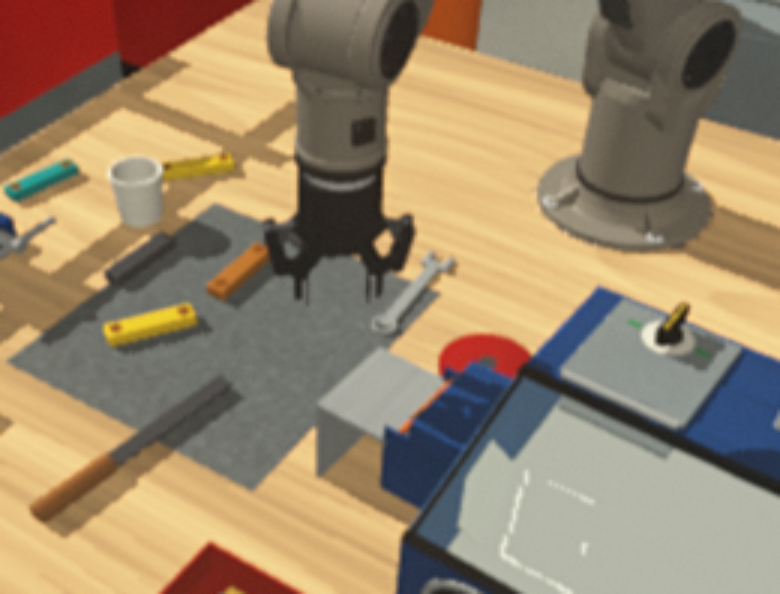

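Bar 2 went in and the flap is shut. One bronze bar is left, at about (238,272) in the crop.

Request:
{"method": "apply_moves", "body": {"moves": [[[-4, 1, 0], 0.12], [[-8, 2, 2], 0.24], [[-12, 3, 4], 0.36], [[-16, 4, 6], 0.48], [[-20, 5, 8], 0.6], [[-24, 6, 9], 0.64], [[-28, 7, 9.8], 0.64], [[-31.6, 8, 9.8], 0.64], [[-31.6, 8, 9.8], 0.64], [[-31.6, 8, 9.8], 0.64]]}}

```text
clock: 27.37
tcp_pos: [0.4061, -0.3372, 0.1491]
orientation: [3.14, 0.032, -0.003]
contact_force: [-0.4, -0.1, -0.3]
grip_width: 0.0553
```

```bash
python3 -c "
from h import *
go(w=(.409,-.3329,.0155),head=.078)"
```

```text
t27.4 tcpL [-167.7 -604.3  149.1] F [-0.4 -0.1 -0.3] g0.0553 -> shift [ 0.33 -0.44 13.36] roll 0.001 tilt [-0.002 -0.001 -1.   ] j7 -1.03
```

Request:
{"method": "apply_moves", "body": {"moves": [[[0.3, -0.3, 4], 0], [[0.3, -0.3, 8], 0], [[0.3, -0.3, 11], 0], [[0.3, -0.3, 13], 0], [[0.3, -0.3, 13.4], 0], [[0.3, -0.3, 13.4], 0], [[0.3, -0.3, 13.4], 0]]}}

```text
clock: 27.95
tcp_pos: [0.414, -0.33, 0.0165]
orientation: [3.141, 0.041, 0.002]
contact_force: [-0.6, 0.0, 0.3]
grip_width: 0.0553
```

Request:
{"method": "apply_moves", "body": {"moves": [[[0, 0, 0], 0], [[0, 0, 0], 0], [[0, 0, 0], 0], [[0, 0, 0], 0], [[0, 0, 0], 0], [[0, 0, 0], 0], [[0, 0, 0], 0], [[0, 0, 0], 0]], "claw": 0}}

```text
clock: 28.62
tcp_pos: [0.4141, -0.3317, 0.0179]
orientation: [3.139, 0.036, 0.005]
contact_force: [-1.1, 0.3, 9.3]
grip_width: 0.026
```

Request:
{"method": "apply_moves", "body": {"moves": [[[0, 0, -1], 0], [[0, 0, -3], 0], [[0, 0, -6], 0], [[0, 0, -9], -0.12], [[0, 0, -12], -0.24], [[0, 0, -15], -0.36], [[0, 0, -17], -0.48], [[0, 0, -18], -0.6], [[0, 0, -18], -0.72], [[0, 0, -18], -0.84]]}}

```text
clock: 29.45
tcp_pos: [0.4125, -0.3302, 0.1974]
orientation: [2.847, 1.323, 0.001]
contact_force: [-0.1, -1.0, -2.9]
grip_width: 0.0262
```

```bash
python3 -c "
from h import *
go((20,-370,195),head=np.pi/2)"
```

```text
t29.4 tcpL [-161.7 -596.9  197.4] F [-0.1 -1.  -2.9] g0.0262 -> shift [29.05  0.97  0.23] roll -0.642 tilt [ 0.001 -0.002 -1.   ] j7 -0.26
```

Request:
{"method": "apply_moves", "body": {"moves": [[[3, 0, 0], -0.12], [[6, 0.2, 0], -0.24], [[9, 0.4, 0], -0.36], [[13, 0.5, 0], -0.48], [[17, 0.7, 0], -0.6], [[21, 0.8, 0], -0.64], [[25, 0.9, 0], -0.64], [[29, 1, 0], -0.64], [[29, 1, 0], -0.64], [[29, 1, 0], -0.64]]}}

```text
clock: 30.28
tcp_pos: [0.6094, -0.1125, 0.1961]
orientation: [-2.288, -2.152, -0.002]
contact_force: [-1.0, -0.8, -3.1]
grip_width: 0.0258
```

```bash
python3 -c "
from h import *
go((20,-320,149.5),head=np.pi/2)"
```

```text
t30.3 tcpL [  22.  -367.9  196.1] F [-1.  -0.8 -3.1] g0.0258 -> shift [ 4.79 -0.21  4.67] roll -0.002 tilt [ 0.     0.001 -1.   ] j7 -0.2
```

Request:
{"method": "apply_moves", "body": {"moves": [[[0, -0.2, 1.5], 0], [[0, -0.2, 3], 0], [[0, -0.2, 4], 0], [[0, -0.2, 4.6], 0], [[0, -0.2, 4.6], 0], [[2, -0.2, 4.6], 0], [[4, -0.2, 4.6], 0], [[4.8, -0.2, 4.6], 0], [[4.8, -0.2, 4.6], 0]]}}

```text
clock: 31.03
tcp_pos: [0.6104, -0.0652, 0.1506]
orientation: [-2.29, -2.15, -0.003]
contact_force: [-0.4, 0.3, -3.1]
grip_width: 0.0258
```

```bash
python3 -c "
from h import *
go((20,-222,149.5),head=np.pi/2)"
```

```text
t31.0 tcpL [  20.2 -320.7  150.6] F [-0.4  0.3 -3.1] g0.0258 -> shift [ 9.87 -0.06  0.12] roll -0.004 tilt [ 0.001  0.001 -1.   ] j7 -0.31
```

Request:
{"method": "apply_moves", "body": {"moves": [[[1.5, 0, 0.1], 0], [[3, 0, 0.1], 0], [[4.5, 0, 0.1], 0], [[6, 0, 0.1], 0], [[7.5, 0, 0.1], 0], [[8.5, 0, 0.1], 0], [[9.4, 0, 0.1], 0], [[9.7, 0, 0.1], 0], [[9.7, 0, 0.1], 0], [[9.7, 0, 0.1], 0]]}}

```text
clock: 31.87
tcp_pos: [0.6163, 0.0279, 0.1485]
orientation: [2.295, 2.145, -0.001]
contact_force: [-0.6, -0.1, -4.0]
grip_width: 0.0258
```

Request:
{"method": "apply_moves", "body": {"moves": [[[0, 0, 0], 0], [[0, 0, 0], 0], [[0, 0, 0], 0], [[0, 0, 0], 0], [[0, 0, 0], 0], [[0, 0, 0], 0]], "claw": 0.55}}

```text
clock: 32.37
tcp_pos: [0.6166, 0.0283, 0.1489]
orientation: [2.295, 2.145, 0.001]
contact_force: [0.7, -1.0, 0.5]
grip_width: 0.047
```

Request:
{"method": "apply_moves", "body": {"moves": [[[-3, 0, 0], 0], [[-6, 0, 0], 0], [[-9, 0, -2], 0], [[-10, 0, -6], 0], [[-12, 0, -11], 0], [[-14, 0, -14], 0], [[-15, 0, -14], 0], [[-15, 0, -14], 0]]}}

```text
clock: 33.03
tcp_pos: [0.6076, -0.1254, 0.2918]
orientation: [2.296, 2.135, 0.003]
contact_force: [0.2, -1.1, -0.3]
grip_width: 0.0471
```

```bash
python3 -c "
from h import *
bars()
d=grab('scene'); t=load('top')
a=cv2.resize(d['frame'][100:350,170:490],None,fx=2.4,fy=2.4)
b=cv2.resize(t['frame'][100:240,60:250],None,fx=2,fy=2)
cv2.imwrite('pics/c11.png',a); cv2.imwrite('pics/c12.png',b)
go((-143.8,85,400),head=0)"
```

```text
bar [0.638 0.059] yaw -0.055 L,W 107 30 px [211. 166.] grasp [0.613  0.0603] local head 0.004 L [  40. -195.    0.]
bar [ 0.1245 -0.4196] yaw 1.102 L,W 86 28 px [359. 333.] grasp [ 0.1132 -0.4419] local head 1.161 L [-444. -703.    0.]
t33.1 tcpL [  18.9 -376.7  287.8] F [-0.6 -0.4  0.3] g0.0470 -> shift [ 46.03 -16.7  -11.2 ] roll 1.562 tilt [-0.001  0.    -1.   ] j7 -0.15
```

View pics/c11.png

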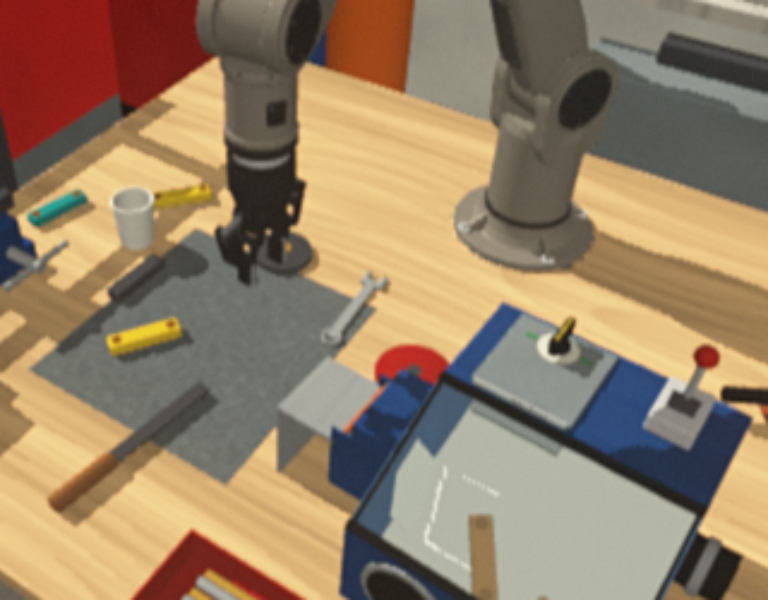

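All three bars are off the bench and the flap reads exactly as it did at first (closed). The hatch is locked. Now the air lever, pushed with the fingers closed.

Request:
{"method": "apply_moves", "body": {"moves": [[[0, 0, -4], 0], [[3, -2, -8], 0], [[46, -22, -11.2], 0], [[46, -22, -11.2], 0], [[46, -22, -11.2], 0], [[46, -22, -11.2], 0], [[46, -22, -11.2], 0], [[46, -22, -11.2], 0], [[46, -22, -11.2], 0], [[46, -22, -11.2], 0]], "claw": 0}}

```text
clock: 33.97
tcp_pos: [0.4693, 0.2154, 0.386]
orientation: [-2.291, -2.148, 0.005]
contact_force: [1.3, -0.6, 1.2]
grip_width: 0.0003
```

```bash
python3 -c "
from h import *
go((-200,85,400),head=np.pi/2)
d=load('top'); s=load('scene')
for k in(d,s):
    h=cv2.cvtColor(k['frame'],cv2.COLOR_BGR2HSV); m=cv2.inRange(h,(0,170,120),(5,255,255))|cv2.inRange(h,(174,170,120),(180,255,255))
    c=proj(k,L2W((-143.8,85,294.7))); yy,xx=np.nonzero(m); q=np.hypot(xx-c[0],yy-c[1])<12; k['p']=(xx[q].mean(),yy[q].mean())
w,e=tri(d,d['p'],s,s['p']); print('ball',W2L(w),e)"
```

```text
t34.0 tcpL [-137.1  -48.9  386. ] F [ 1.3 -0.6  1.2] g0.0003 -> shift [13.36 -6.37 -1.4 ] roll -0.006 tilt [-0.003 -0.001 -1.   ] j7 -0.73
ball [-142.4667246    88.51110884  295.58579004] 0.0023656303983169923
```

Request:
{"method": "apply_moves", "body": {"moves": [[[4, -2.5, -1.4], 0], [[8, -5, -1.4], 0], [[12, -6.4, -1.4], 0], [[13.5, -6.4, -1.4], 0], [[13.5, -6.4, -1.4], 0], [[13.5, -6.4, 2], 0], [[13.5, -6.4, 5], 0], [[13.5, -6.4, 8.5], 0], [[13.5, -6.4, 8.5], 0], [[13.5, -6.4, 8.5], 0]]}}

```text
clock: 34.8
tcp_pos: [0.4154, 0.351, 0.3006]
orientation: [-2.292, -2.147, 0.01]
contact_force: [0.9, 0.7, 1.4]
grip_width: 0.0006
```

```bash
python3 -c "
from h import *
go((-112,86,302),head=np.pi/2)"
```

```text
t34.8 tcpL [-199.    83.3  300.6] F [0.9 0.7 1.4] g0.0006 -> shift [ 0.32  8.69 -0.19] roll -0.006 tilt [-0.005 -0.003 -1.   ] j7 -1.1
```

Request:
{"method": "apply_moves", "body": {"moves": [[[0.2, 1.5, 0], 0], [[0.2, 3, 0], 0], [[0.2, 4, 0], 0], [[0.2, 5, 0], 0], [[0.2, 6, 0], 0], [[0.2, 7, 0], 0], [[0.2, 7.8, 0], 0], [[0.2, 8.6, 0], 0], [[0.2, 8.6, 0], 0]]}}

```text
clock: 35.55
tcp_pos: [0.5034, 0.348, 0.3029]
orientation: [-2.294, -2.144, 0.003]
contact_force: [-2.7, -0.9, 2.8]
grip_width: -0.0003
```

Request:
{"method": "apply_moves", "body": {"moves": [[[0, 0.4, 0], 0], [[0, 0.8, 0], 0], [[0, 0.8, 0], 0]]}}

```text
clock: 35.8
tcp_pos: [0.5045, 0.3482, 0.3026]
orientation: [-2.286, -2.147, 0.019]
contact_force: [-22.8, -5.4, 12.3]
grip_width: 0.0002
```

```bash
cat >> h.py <<'E'
def ball():
    c=[]
    for n in('top','scene'):
        k=grab(n);h=cv2.cvtColor(k['frame'],cv2.COLOR_BGR2HSV); m=cv2.inRange(h,(0,170,120),(5,255,255))|cv2.inRange(h,(174,170,120),(180,255,255))
        q=proj(k,L2W((-100,85,295))); yy,xx=np.nonzero(m); s=np.hypot(xx-q[0],yy-q[1])<35
        c+=[k,(xx[s].mean(),yy[s].mean())]
    w,e=tri(*c); print('ball',W2L(w).round(1),'gap',e,c[1],c[3])
E
python3 -c "
from h import *
go((-112,86,302),head=np.pi/2); ball()"
```

```text
t35.8 tcpL [-109.8   85.7  302.6] F [-22.8  -5.4  12.3] g0.0002 -> shift [ 0.03 -0.22  0.06] roll -0.004 tilt [-0.013 -0.004 -1.   ] j7 -1.02
ball [-84.6  85.7 295.7] gap 0.00070721851140499 (np.float64(82.85185185185185), np.float64(188.16666666666666)) (np.float64(456.1392405063291), np.float64(261.7088607594937))
```

The ball is at local x −85 (expected −86), and the force shows the lever at its stop. I'll back off and do the final checks.

Request:
{"method": "apply_moves", "body": {"moves": [[[0, -2, 0], 0], [[0, -5, 0], 0], [[0, -8, 0], 0], [[0, -9, -4], 0], [[0, -9, -8], 0], [[0, -9, -12], 0], [[0, -9, -15], 0], [[0, -9, -15], 0], [[0, -9, -15], 0]]}}

```text
clock: 36.65
tcp_pos: [0.4224, 0.3537, 0.4545]
orientation: [2.295, 2.144, 0.005]
contact_force: [-0.0, -0.0, -1.3]
grip_width: 0.0002
```

```bash
python3 -c "
from h import *
ball(); bars(); go((0,0,300))
t=load('top');s=load('scene')
a=cv2.resize(t['frame'][60:310,40:480],None,fx=1.8,fy=1.2*1.5)
cv2.imwrite('pics/c13.png',a)"
```

```text
ball [-84.6  86.3 295.4] gap 0.0010112439453815875 (np.float64(82.33333333333333), np.float64(188.23809523809524)) (np.float64(455.958904109589), np.float64(261.958904109589))
bar [0.638 0.059] yaw -0.055 L,W 107 30 px [211. 166.] grasp [0.613  0.0603] local head 0.004 L [  40. -195.    0.]
t36.8 tcpL [-192.9   85.2  451.2] F [-0.3 -0.2 -0.1] g-0.0004 -> shift [-8.32 19.39 15.11] roll 1.562 tilt [-0.002 -0.002 -1.   ] j7 -1.03
```

View pics/c13.png

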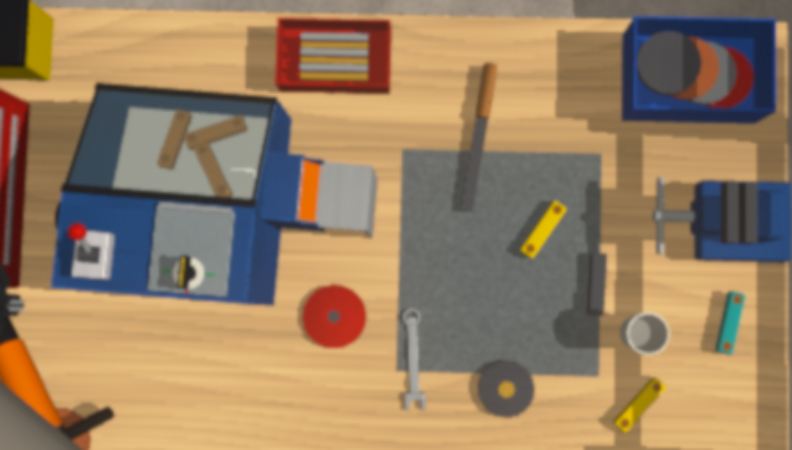

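The three bronze bars are inside, seen at about (175,140), (217,132) and (212,168). The flap is shut, the hatch is flat with the wing along local x, and the lever is over. The other objects look undisturbed.

```bash
python3 -c "
from h import *
print(r.hand_in())"
```

```text
the job is handed in; nothing more can be done
None
```

The job is done and handed in at about 37 s on the robot's clock, in the order asked.

- **Hatch:** I pushed it shut, turned the wing stud to the green marks, pushed it in about 14 mm until it bottomed, and turned it clockwise to its stop. The final picture shows the wing along local x.
- **Bars:** only three bronze bars were on the bench in this run. I fed each one through the flap, and all three are visible through the window. The flap's position in the last top view matches the closed position measured at the start.
- **Air lever:** I threw it last. The ball measured local x −85 mm, against an expected −86, and stayed there after the arm backed off.

The steel bar, look-alikes and tools look undisturbed in the final top view; I judged that by eye and did not measure their positions. No check failed. The only oddities were two disagreeing measurements: a wing-angle reading of 0.26 rad, thrown off by stray pixels, and a few false bronze detections. I set them aside by comparing them with the pictures.

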